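# Close the twist-fit cover over the small canister

## Task

Slide the small steel canister along the stand's wooden ledge, without lifting it, until it sits home in the crescent stop on the round disc. Then set the large steel cover down over it with its two side arms in line with the ledge, let go once it is fully down, and push a side arm round clockwise (seen from above) until it stops; the top knob is for lifting only, so do not turn the cover with it. Set the cover down, do not drop it, and leave the jar, mould and spoon where they are.

Things in the scene. Friction and masses are not known exactly. Their poses are not given: they have to be found in the camera images.
- stand_nest (a point): Centre of the top of the grey disc on the fixed pine stand, 21.5 mm above the table; z up, -x towards the ledge. Disc 78 mm across on top, its edge sloping out to 88 mm below. Round its +x side stands a crescent stop 15 mm tall, inner radius 31.5 mm about this point, open to -x: the canister pushed in +x against it is centred here to about 2 mm.
- stand_ledge (a point): Centre of the top of the stand's wooden ledge, 22 mm above the table, 119 mm from the disc's axis along the stand's -x; same axes as the disc point. The ledge is 110 mm long in x and 90 mm wide, level with the disc; a 25 mm gap between them takes the cover's wall, and the canister slides across it.
- stand_lug (a point): Outer end of the +y lug. Two grey lugs stick out of the disc's sides along the stand's +y and -y, to 52 mm from its axis, each 20 mm wide, 14.5 to 20.5 mm above the table. Below them the stand's pine foot, 8 mm thick, reaches 66 mm from the axis (to the ledge's end in -x): the cover's rim rests on it when fully down.
- inner_center (a point): Centre, half-way up, of the small open steel canister: 60 mm in diameter, 56 mm tall, about 0.2 kg, z axis up. At the start it stands upright on the ledge, 110 to 135 mm from the disc's axis, up to 8 mm off the ledge's centre line.
- cover_rim (a point): Centre of the lower rim of the large steel cover, open below, standing on the table at the start: 116 mm across, 84 mm tall without knob, 0.5 kg, z up, x along its arms. Tabs inside the rim (inner radius 46.5 mm) leave 72-degree gaps at its +y and -y that pass the lugs when its x lies along the stand's x (either way round, within 15 degrees). Fully down it is 8 mm above the table.
- cover_arm (a point): Push point on one of the two black side arms, 86 mm from the cover's axis along its +x, 33 mm above the rim (its height's middle); the other arm is opposite. Arms: level bars from the wall to 100 mm from the axis, 16 mm wide, 14 mm thick. Fully down, the cover turns 60 degrees clockwise with little resistance to a solid stop (only some 22 degrees the other way).
- cover_grip (a point): Grip point of the wooden knob on top of the cover, on its axis 109 mm above the rim, same axes as the rim point. The knob is a block 24 mm along x, 50 mm along y and 42 mm tall (84 to 126 mm above the rim): pinch it across x (in line with the arms) from above.
- cover: The whole cover (origin at the centre of its lower rim, same pose as cover_rim).
- knob: The wooden knob, part of the cover; origin at the centre of its underside.
- inner: The small canister (origin at the centre of its underside).
- jar: Glass jar with a clamp lid, 90 mm across, 121 mm tall: leave it. Origin under its centre.
- mold: Shell-shaped silicone mould lying flat, about 150 by 80 mm, 18 mm thick: leave it. Origin at the narrow end's underside.
- spoon: Wooden spoon lying flat, 240 mm long, about 20 mm high: leave it. Origin near its middle.
Things that resemble listed ones, but are neither listed nor needed, are in the scene too. What is shaped like the cover but blue or red is not meant.

How it is judged (in metres and radians):
On the way, in this order (a step that is already met when the one before it is completed fails the run):
1. the small canister stands home in the crescent on the disc (horizontal distance between inner_center and stand_nest below 0.006 m and angle between inner_center's own z axis and vertical below 0.1 rad), for 0.2 s.
2. the cover is fully down over it, not yet turned, and let go (horizontal distance between cover_rim and stand_nest below 0.008 m and height (world z) of cover_rim below 0.012 m and angle between the x axis of cover_rim and the x axis of stand_nest, either way round below 0.4 rad and contact force between the fingers and cover below 0.3 N), for 0.2 s.
At the end, for the whole second after the job is handed in: The cover is fully down on the stand (rim under 12 mm above the table, upright, within 8 mm of the disc's axis) and turned clockwise to its stop (more than 53 degrees from the ledge's line; the stop is at about 60), with the small canister upright inside within 10 mm of the disc's axis, all at rest (angle between the x axis of cover_rim and the x axis of stand_nest, either way round above 0.92 rad and height (world z) of cover_rim below 0.012 m and angle between cover_rim's own z axis and vertical below 0.06 rad and horizontal distance between cover_rim and stand_nest below 0.008 m and horizontal distance between inner_center and stand_nest below 0.01 m and angle between inner_center's own z axis and vertical below 0.1 rad and linear speed of each of cover, inner below 0.02 m/s and angular speed of cover below 0.1 rad/s); the robot touches nothing.
It fails at once if the small canister was lifted off the stand or knocked over (height (world z) of inner_center above 0.065 m or angle between inner_center's own z axis and vertical above 0.5 rad).
It fails at once if the cover was turned by its top knob (contact force between the fingers and knob above 1 N and height (world z) of cover_rim below 0.014 m and horizontal distance between cover_rim and stand_nest below 0.01 m and angle between the x axis of cover_rim and the x axis of stand_nest, either way round above 0.5 rad).
It fails at once if the cover was dropped onto the stand (contact force between the fingers and cover below 0.05 N and height (world z) of cover_rim above 0.035 m and horizontal distance between cover_rim and stand_nest below 0.07 m).
It fails at once if the jar, the mould or the spoon was disturbed (distance of any of jar, mold, spoon from where it was at the start of the episode above 0.03 m).
It also fails if it takes over 72 s, if anything falls off the work surface, if the arm or the gripper's body presses on something with over 40 N, if the wrist force passes 120 N, or if a joint passes its speed limit or range.

## Robot

A 6-joint arm with a two-finger parallel gripper is mounted at the origin on the work surface. World frame = base frame: x ahead of the robot, y to its left, z up, the work surface at z = 0. Lengths are in m, angles in degrees, forces in N, time in s.
With the tool pointing down it reaches from about 0.25 to 0.725 m from the base axis. Payload 9.7 kg.
Tool frame: the origin (TCP) lies at the very end of the fingers, on their centre line; the grasp point (between the pads) lies 19 mm behind it (bot.hold_point_z is the distance from the TCP to the grasp point, in m); z points along the fingers, y is the line along which they close (so a half turn about z gives the same grasp; the last joint's range is limited). The gripper opens to 85 mm and grips with 20 to 120 N. Pads are 22 mm wide; open, the fingers measure 114 mm over their backs; the gripper's body (76 mm by 85 mm) begins 54 mm behind the grasp point. The pads swing forward as they close: fully open they stand 13 mm farther back than shut.
Start: joints at [64.63, 4.979, 10.078, 95.1, 0, 90], TCP at [0.236, 0.497, 0.231] pointing down, gripper open.
Joint ranges: [-179.16, 179.16], [-48.56, 103.87], [-65.8, 70.77], [-126.05, 130.52], [-82.76, 87.17], [-180, 180]. Speed limits (degrees/s): [127.2, 127.2, 147.25, 180, 180, 180].

## Interface

Orientations are given as [roll, pitch, yaw] about the fixed x, y, z axes, in that order (R = Rz(yaw) Ry(pitch) Rx(roll)).
In Python, from workcell import bot gives the robot as it stands.
- The arm moves only by the tool play_rows, never from a script. Its argument "targets" is a list of rows, each an object with "grip": the closure in counts, from 0 (fully open) to 255 (shut); "linear": the shift along the world's x, y, z in cm, a list of three; "delta_rot": the turn, a rotation vector about the world's x, y, z in rad, a list of three. A call has 1 to 10 rows; each row is the pose to reach, as a shift and turn from the pose commanded when the call began; what a row does not reach only later rows make up. A row lasts 1/10 s, in which the tool goes at most 50 mm and 8.59 degrees, less where a joint would pass 70% of its speed; a pose out of reach is approached as far as the arm can. A call with a gripper value outside its range is refused whole. The fingers move at their own pace and stop on an object; "force" is the grip in N (left out, the last holds). Time passes only in rows, so rows that repeat a pose let the fingers close. It gives the time, the measured TCP pose, the force, the opening and the grip force at its end, in the units of the state.
- bot.get_obs(): the state, without advancing time (a new reading comes with each control period).
- bot.camera(name): name is "side" or "top"; returns a dict with "color" (384x512x3 uint8, red, green, blue), "range_z" (384x512 float32, m along the optical axis (not along the pixel's ray), 0 where there is no reading), "fov_y" (degrees; the focal length in pixels is half the picture's height over the tangent of half this angle, whatever the lens; pixels are square), "cx", "cy" (the principal point, pixels), "world_to_cam" (4x4, takes a point from world to camera coordinates). Camera axes: x right, y up, looking along -z (the intrinsics and any distortion apply to the point x, -y, -z); pixel columns grow to the right and rows downward; lengths in m; the calibration is good to about 2 mm. A picture is of the moment at which its call begins.
- bot.job_done(): hands the job in; it is judged then, once.
Trained networks look in a picture, given as the dict that the camera call returned (one of the last four; its "shot" number tells which), for a name from the list of things; names that differ only in an ending like _2 or _b are one class to them, and where a whole thing is asked for, a point or a joint stands for the part that bears it (a point fixed in the world has none). Each returns a list of dicts, best first, with "conf" (0 to 1); they miss things now and then, are a little off and sometimes report something else, mostly with a low value. They report only what shows in the picture. A call takes as long as a camera call. They do not tell look-alikes from the thing itself.
- bot.search_frame(picture, target): "box" ([left, top, right, bottom] in pixels, round what is visible of it).
- bot.trace(picture, target): "pixels" (384x512 bool, what is visible of it) and "box" ([left, top, right, bottom] in pixels, round what is visible of it).
- bot.pinpoint(picture, target): "pixel" ([column, row] in pixels: a listed point, or the origin of a listed thing).
The state is a dict: "time": time; "q": joint angles; "qd": joint speeds; "joint_efforts": joint torques, N m; "ee_pos": TCP position; "tcp_rot": TCP orientation; "wrist_force": force on the tool from outside, world axes, zero at the start; "torque": the same for the moment, N m; "opening": finger opening in m; "grasp_force": force on a finger pad.
Only numpy, scipy, OpenCV 4.12 (cv2) and the standard library are available. Lean on these libraries where they do the work, as an engineer would, in place of code of your own. Each camera call takes 0.05 s, during which the arm holds its last target. There are 200 camera calls.

## Working session

There is one attempt and no reset: what is moved stays moved. The work goes in short steps, Python scripts to look and compute and a tool call to move; the robot and the scene stay as the last step left them, time stands still between calls to the robot, and variables do not carry over. Pictures are saved under pics/ and viewed, at most 10 in all, crops included, and the job is handed in when it is done.

Besides the shell and the picture viewer there is one more tool, called as name([rows], argument=value, ...), one row to a line, values as JSON. play_rows: Moves the arm, as the interface text tells. Its arguments: {"type":"object","properties":{"targets":{"type":"array","items":{"type":"object","properties":{"grip":{"type":"number"},"linear":{"type":"array","items":{"type":"number"}},"delta_rot":{"type":"array","items":{"type":"number"}}}}},"force":{"type":"number"}},"required":["targets"]}

```bash
mkdir -p pics; cat > h.py <<'E'
import numpy as np, cv2
from workcell import bot
def ray(p,px):
    f=p["color"].shape[0]/2/np.tan(np.radians(p["fov_y"])/2)
    d=np.array([(px[0]-p["cx"])/f,-(px[1]-p["cy"])/f,-1.0])
    T=np.linalg.inv(p["world_to_cam"]); return T[:3,3],T[:3,:3]@d
def at_z(p,px,z):
    o,d=ray(p,px); return o+d*(z-o[2])/d[2]
def at_depth(p,px):
    o,d=ray(p,px); c,r=int(round(px[0])),int(round(px[1]))
    return o+d*p["range_z"][r,c]
def cloud(p):
    f=p["color"].shape[0]/2/np.tan(np.radians(p["fov_y"])/2)
    v,u=np.mgrid[:384,:512]; z=p["range_z"]
    c=np.stack([(u-p["cx"])/f*z,-(v-p["cy"])/f*z,-z],-1)
    T=np.linalg.inv(p["world_to_cam"]); return c@T[:3,:3].T+T[:3,3]
def proj(p,X):
    f=p["color"].shape[0]/2/np.tan(np.radians(p["fov_y"])/2)
    c=p["world_to_cam"]@np.append(X,1); return np.array([p["cx"]-f*c[0]/c[2],p["cy"]+f*c[1]/c[2]])
def save(p,n,box=None,s=1):
    im=p["color"][...,::-1]
    if box: im=im[box[1]:box[3],box[0]:box[2]]
    cv2.imwrite("pics/"+n,cv2.resize(im,None,fx=s,fy=s,interpolation=cv2.INTER_CUBIC))
E
python3 - <<'E'
from h import *
Z=dict(stand_nest=.0215,stand_ledge=.022,stand_lug=.0175,inner_center=.05,cover_rim=0,cover_arm=.033,cover_grip=.109,jar=0,mold=0,spoon=0)
ps={n:bot.camera(n) for n in("top","side")}
for n,p in ps.items():
    save(p,n+"0.png"); print(n,[k for k in p],p["fov_y"],np.round(np.linalg.inv(p["world_to_cam"])[:3,3],3))
    for t,z in Z.items():
        for r in bot.pinpoint(p,t)[:4]:
            print(t,round(r["conf"],2),np.round(r["pixel"]),np.round(at_z(p,r["pixel"],z),3),np.round(at_depth(p,r["pixel"]),3))
print(bot.get_obs())
import cv2
cv2.imwrite("pics/both.png",cv2.resize(np.hstack([cv2.imread("pics/top0.png"),cv2.imread("pics/side0.png")]),(800,300)))
E
```

```text
top ['color', 'range_z', 'fov_y', 'cx', 'cy', 'world_to_cam', 'shot'] 45.647693886600536 [ 0.397 -0.076  1.519]
stand_nest 0.8 [190. 169.] [0.598 0.18  0.022] [0.598 0.179 0.026]
stand_ledge 0.84 [192. 206.] [0.476 0.172 0.022] [0.476 0.172 0.026]
stand_lug 0.65 [180. 172.] [0.589 0.214 0.018] [0.589 0.214 0.017]
inner_center 0.71 [311. 166.] [ 0.596 -0.218  0.05 ] [ 0.586 -0.21   0.125]
inner_center 0.59 [199. 212.] [0.453 0.146 0.05 ] [0.454 0.149 0.025]
cover_rim 0.79 [370. 264.] [ 0.277 -0.407  0.   ] [ 0.284 -0.388  0.086]
cover_rim 0.72 [300. 234.] [ 0.378 -0.183  0.   ] [ 0.379 -0.174  0.122]
cover_rim 0.58 [310. 170.] [ 0.59  -0.221  0.   ] [ 0.58  -0.213  0.084]
cover_arm 0.94 [348. 252.] [ 0.319 -0.332  0.033] [ 0.319 -0.331  0.039]
cover_arm 0.92 [288. 257.] [ 0.307 -0.137  0.033] [ 0.307 -0.137  0.041]
cover_arm 0.88 [300. 142.] [ 0.681 -0.185  0.033] [ 0.679 -0.184  0.042]
cover_grip 0.88 [372. 265.] [ 0.281 -0.391  0.109] [ 0.281 -0.391  0.106]
cover_grip 0.61 [303. 239.] [ 0.364 -0.183  0.109] [ 0.364 -0.182  0.125]
cover_grip 0.55 [314. 167.] [ 0.586 -0.222  0.109] [ 
[... 1410 characters left out ...]
0.19  0.   ] [0.458 0.119 0.05 ]
{'time': 1.1, 'q': array([ 6.46300667e+01,  4.97806789e+00,  1.00788362e+01,  9.50981985e+01,
       -6.71962623e-04,  9.00000584e+01]), 'qd': array([-0.00688368,  0.01111613, -0.13122489, -0.05984768,  0.0826913 ,
        0.0144513 ]), 'joint_efforts': array([-4.05822475e-04, -5.20106256e+01,  4.64866626e+01,  1.80610783e-03,
       -8.50000833e-05,  8.86120574e-06]), 'ee_pos': array([0.23566049, 0.49696493, 0.23129771]), 'tcp_rot': array([1.79997430e+02, 6.71960002e-04, 1.54630008e+02]), 'wrist_force': array([-0.17418933,  0.45705483,  0.41057921]), 'torque': array([ 0.02307965,  0.01096091, -0.07105236]), 'grasp_force': 0.0, 'opening': 0.08516823497980647}
```

View pics/top0.png

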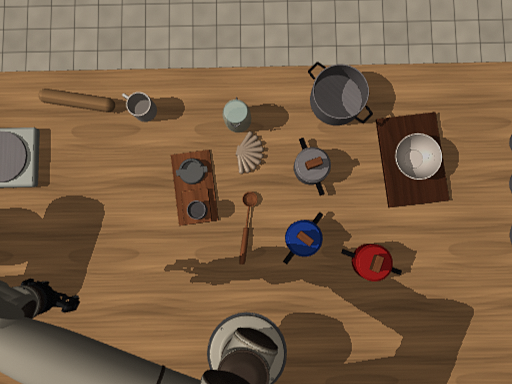

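View pics/side0.png

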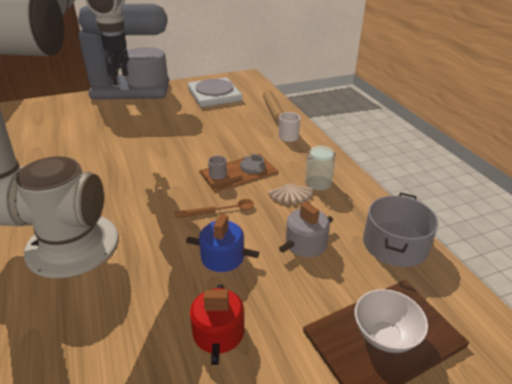

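The top view shows the stand with its disc (191,170) and the canister on its ledge (197,210). The cover candidates are steel (313,166), blue (303,239) and red (375,262), and the steel one matches the description. A mug at (140,105) could be taken for the canister, but it isn't on the ledge. I'll check the choice in a close crop.

```bash
python3 - <<'E'
from h import *
p=bot.camera("top"); s=bot.camera("side")
a=cv2.resize(p["color"][140:240,160:230,::-1],(400,571),interpolation=cv2.INTER_CUBIC)
b=cv2.resize(p["color"][130:205,280:345,::-1],(390,450),interpolation=cv2.INTER_CUBIC)
b2=np.zeros((571,390,3),np.uint8); b2[:450]=b
cv2.imwrite("pics/crop1.png",np.hstack([a,b2]))
np.savez("c0.npz",t=cloud(p),tc=p["color"],s=cloud(s),sc=s["color"])
C=cloud(p); 
def stats(n,m): 
    q=C[m]; 
    if len(q)<5: print(n,len(q)); return
    r=cv2.minAreaRect((q[:,:2]*1000).astype(np.float32)); print(n,len(q),np.round(q.mean(0),4),np.round(r[0],1),np.round(r[1],1),round(r[2],1))
near=lambda x,y,r: np.hypot(C[...,0]-x,C[...,1]-y)<r
z=C[...,2]
stats("knob",near(.59,-.222,.05)&(z>.11))
stats("covertop",near(.59,-.222,.08)&(z>.075)&(z<.1))
stats("arms",near(.59,-.222,.12)&(z>.02)&(z<.055))
stats("can",near(.46,.15,.06)&(z>.05))
stats("crescent",near(.6,.18,.07)&(z>.03)&(z<.045))
stats("stand>14",near(.53,.17,.15)&(z>.012)&(z<.03))
stats("stand foot",near(.53,.17,.2)&(z>.005)&(z<.03))
for t in["stand_nest","cover","inner","knob","stand_ledge"]:
    for n,q in(("top",p),("side",s)):
        for r in bot.trace(q,t)[:3]: print(t,n,round(r["conf"],2),r["box"],int(r["pixels"].sum()))
E
```

```text
knob 129 [ 0.5974 -0.2206  0.1241] [ 598.1 -221.3] [24.  49.5] 19.5
covertop 799 [ 0.5965 -0.2192  0.0824] [ 597.5 -220.8] [111.8 109.6] 88.8
arms 165 [ 0.5863 -0.2141  0.0386] [ 589.5 -198.6] [198.2  67. ] 20.1
can 99 [0.4601 0.1518 0.0708] [460.6 151. ] [57.4 58.8] 0.5
crescent 54 [0.6178 0.1801 0.0366] [614.9 179. ] [29.  67.3] 15.0
stand>14 1385 [0.5238 0.1665 0.0207] [536.8 167.3] [235.4 128.8] 6.1
stand foot 2920 [0.5386 0.153  0.0145] [535.6 168. ] [387.9 390.5] 29.3
stand_nest top 0.69 [170.0, 146.9, 220.6, 226.2] 2613
stand_nest side 0.68 [199.3, 153.9, 279.9, 191.4] 1458
cover top 0.94 [344.7, 245.4, 400.4, 283.8] 1261
cover top 0.64 [293.0, 137.0, 327.9, 195.9] 1171
cover top 0.57 [284.4, 211.5, 324.0, 263.9] 1241
cover side 0.66 [185.8, 212.8, 259.5, 270.7] 2341
cover side 0.62 [191.3, 283.0, 247.8, 363.8] 3176
cover side 0.57 [280.7, 204.3, 335.0, 256.3] 1910
inner top 0.75 [187.6, 201.8, 209.1, 220.4] 323
inner side 0.93 [210.8, 153.5, 227.2, 179.0] 387
inner side 0.59 [176.3, 199.2, 254.7, 216.5] 390
inner side 0.29 [278.5, 202.5, 334.3, 258.7] 1994
knob top 0.59 [296.1, 230.0, 314.8, 246.5] 130
knob top 0.59 [368.6, 252.9, 384.0, 272.9] 177
knob top 0.45 [305.4, 160.4, 319.7, 173.3] 139
knob side 0.8 [204.8, 290.0, 228.6, 310.7] 505
knob side 0.72 [211.9, 213.2, 228.8, 238.4] 300
knob side 0.65 [300.9, 200.9, 319.3, 224.0] 329
stand_ledge top 0.88 [169.9, 151.0, 216.7, 227.1] 2561
stand_ledge side 0.92 [203.4, 153.1, 276.5, 193.0] 1520
```

View pics/crop1.png

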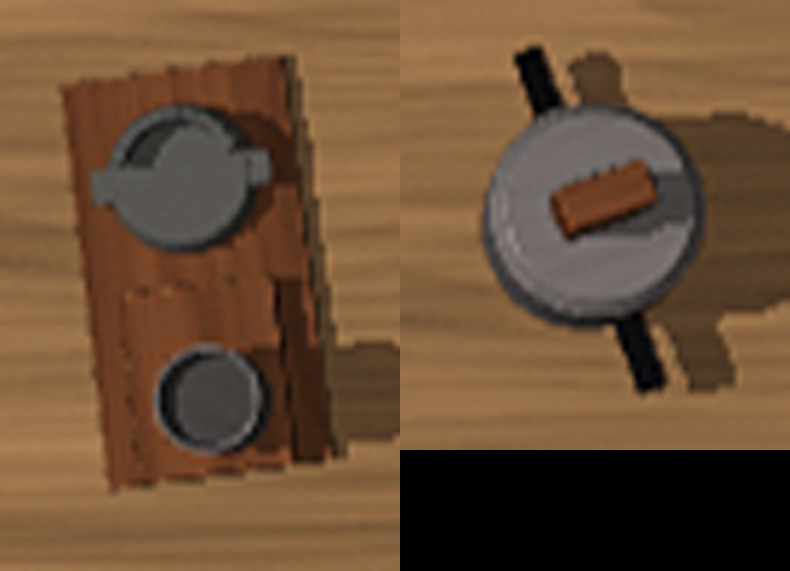

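The crop shows the steel cover with its arms and knob, and the stand with its disc, lugs, crescent on the far side and canister. The choice is confirmed, so next I'll fit the poses accurately.

```bash
python3 - <<'E'
from h import *
from scipy.optimize import minimize
d=np.load("c0.npz")
for k in "ts":
    C=d[k];c=d[k+"c"].astype(int); sat=c.max(-1)-c.min(-1)
    g=(sat<28)&(np.hypot(C[...,0]-.595,C[...,1]-.177)<.075)&(C[...,2]>.009)
    q=C[g]; print(k,len(q),q[:,:2].mean(0).round(4), cv2.minAreaRect((q[:,:2]*1000).astype(np.float32)))
    # IoU fit in xy on samples, all pts nearby
    a=np.hypot(C[...,0]-.595,C[...,1]-.177)<.075
    P=C[a][:,:2]; G=g[a]
    def f(v):
        x,y,t=v; D=P-[x,y]; u=D[:,0]*np.cos(t)+D[:,1]*np.sin(t); w=-D[:,0]*np.sin(t)+D[:,1]*np.cos(t)
        sd=np.maximum(41.5-1e3*np.hypot(u,w), np.minimum(10-1e3*abs(u),52-1e3*abs(w)))
        m=1/(1+np.exp(-sd/1.0)); return ((m-G)**2).sum()
    best=min((minimize(f,[x0,y0,t0],method="Nelder-Mead",options=dict(xatol=1e-5,fatol=1e-4)) for x0 in(.59,.598) for y0 in(.173,.18) for t0 in(.05,.12,.2)),key=lambda r:r.fun)
    print(best.x.round(4),np.degrees(best.x[2]).round(1),best.fun)
    # canister rim circle
    m=(np.hypot(C[...,0]-.46,C[...,1]-.151)<.05)&(C[...,2]>.072); q=(C[m][:,:2]*1000).astype(np.float32)
    if len(q)>4: print("can",len(q),cv2.minEnclosingCircle(q))
    for nm,(x,y,r,lo,hi) in dict(knob=(.597,-.221,.05,.115,.2),arms=(.597,-.221,.12,.03,.05),top=(.597,-.221,.07,.075,.09)).items():
        q=C[(np.hypot(C[...,0]-x,C[...,1]-y)<r)&(C[...,2]>lo)&(C[...,2]<hi)]
        if nm=="arms": q=q[np.hypot(q[:,0]-x,q[:,1]-y)>.065]; 
        print(nm,len(q),q.mean(0).round(4),cv2.minAreaRect((q[:,:2]*1000).astype(np.float32)),q[:,2].max().round(4))
E
```

```text
t 558 [0.5922 0.1742] ((593.0863037109375, 174.8336181640625), (88.89976501464844, 84.8321533203125), 50.39084243774414)
[0.5928 0.1745 0.1088] 6.2 27.281706989835527
can 60 ((460.68798828125, 151.25726318359375), 29.951295852661133)
knob 124 [ 0.5977 -0.2205  0.1246] ((598.0812377929688, -221.35125732421875), (23.86199951171875, 49.494232177734375), 18.995405197143555) 0.1329
arms 109 [ 0.5995 -0.2201  0.0389] ((597.6346435546875, -221.14276123046875), (198.18643188476562, 16.528518676757812), 19.27855682373047) 0.0473
top 784 [ 0.5965 -0.2193  0.0822] ((597.5487060546875, -220.80609130859375), (111.81532287597656, 109.59175109863281), 88.7691650390625) 0.0897
s 341 [0.5894 0.1648] ((590.1578369140625, 167.67205810546875), (84.34573364257812, 81.59690856933594), 54.263641357421875)
[0.5892 0.1684 0.1489] 8.5 52.79030616614103
can 70 ((459.61895751953125, 146.92169189453125), 33.28965377807617)
knob 166 [ 0.5957 -0.2286  0.1233] ((596.9829711914062, -225.1892852783203), (26.656042098999023, 51.16233444213867), 19.652334213256836) 0.1286
arms 104 [ 0.5542 -0.2416  0.038 ] ((597.8363037109375, -225.60179138183594), (201.99771118164062, 17.607187271118164), 18.38112449645996) 0.0435
top 708 [ 0.5877 -0.2403  0.0825] ((592.5741577148438, -232.37881469726562), (96.23533630371094, 111.38807678222656), 58.654457092285156) 0.0899
```

play_rows([
  {"linear":[5,-7,0],"delta_rot":[0,0,0.14],"grip":0},
  {"linear":[8,-11,0],"delta_rot":[0,0,0.28],"grip":0},
  {"linear":[11,-16,0],"delta_rot":[0,0,0.42],"grip":0},
  {"linear":[14,-21,0],"delta_rot":[0,0,0.551],"grip":0},
  {"linear":[17,-26,0],"delta_rot":[0,0,0.551],"grip":0},
  {"linear":[20,-31,0],"delta_rot":[0,0,0.551],"grip":0},
  {"linear":[22.5,-34.6,0],"delta_rot":[0,0,0.551],"grip":0},
  {"linear":[22.5,-34.6,-3],"delta_rot":[0,0,0.551],"grip":0},
  {"linear":[22.5,-34.6,-6],"delta_rot":[0,0,0.551],"grip":0},
  {"linear":[22.5,-34.6,-8],"delta_rot":[0,0,0.551],"grip":0},
])

```text
time: 2.7
ee_pos: [0.4613, 0.1479, 0.1485]
tcp_rot: [-179.9, -0.1, -174.0]
wrist_force: [-0.2, 0.6, 0.6]
opening: 0.0854
grasp_force: 0.0
```

```bash
python3 -c "
from h import *
o=bot.get_obs(); print(o['ee_pos'],o['tcp_rot'],o['q'].round(1),o['wrist_force'].round(2))"
```

```text
[0.46133788 0.14785744 0.14848084] [-1.79940481e+02 -1.08407327e-01 -1.74033975e+02] [17.8 -4.7 -8.8 86.  -0.  11.8] [-0.2   0.61  0.56]
```

play_rows([
  {"linear":[0,0,-3],"grip":0},
  {"linear":[0,0,-6],"grip":0},
  {"linear":[0,0,-8.5],"grip":0},
  {"linear":[0,0,-10],"grip":0},
  {"linear":[0,0,-11.1],"grip":0},
  {"linear":[0,0,-11.1],"grip":0},
  {"linear":[0,0,-11.1],"grip":0},
], force=20)

```text
validation failed for argument at $.ta...
```

```bash
python3 - <<'E'
from h import *
p=bot.camera("side"); save(p,"s1.png",(170,110,310,215),5)
E
```

```text
(no output)
```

View pics/s1.png

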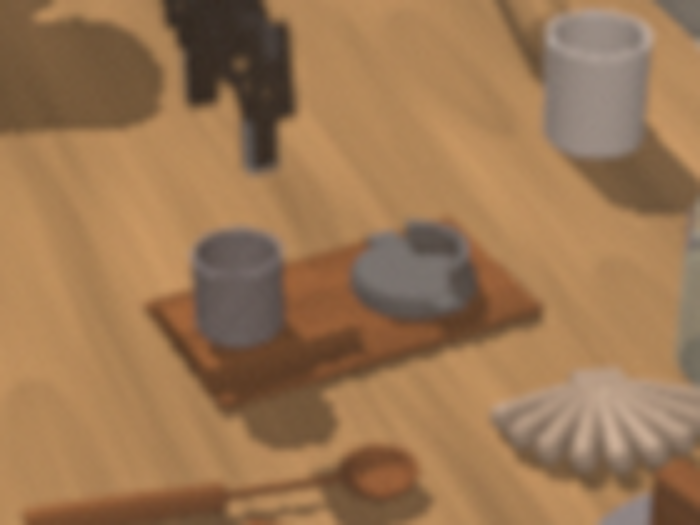

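The move was refused because `delta_rot` is required. The picture shows the open gripper at about (240,90) above the canister (240,290), with the disc at (410,270). I'll send it again.

play_rows([
  {"linear":[0,0,-3],"delta_rot":[0,0,0],"grip":0},
  {"linear":[0,0,-6],"delta_rot":[0,0,0],"grip":0},
  {"linear":[0,0,-8.5],"delta_rot":[0,0,0],"grip":0},
  {"linear":[0,0,-10],"delta_rot":[0,0,0],"grip":0},
  {"linear":[0,0,-11.1],"delta_rot":[0,0,0],"grip":0},
  {"linear":[0,0,-11.1],"delta_rot":[0,0,0],"grip":0},
  {"linear":[0,0,-11.1],"delta_rot":[0,0,0],"grip":0},
], force=20)

```text
time: 3.45
ee_pos: [0.4611, 0.1512, 0.0413]
tcp_rot: [180.0, 0.1, -173.8]
wrist_force: [0.3, 0.2, 0.1]
opening: 0.0852
grasp_force: 0.0
```

play_rows([
  {"linear":[0,0,0],"delta_rot":[0,0,0],"grip":40},
  {"linear":[0,0,0],"delta_rot":[0,0,0],"grip":60},
  {"linear":[0,0,0],"delta_rot":[0,0,0],"grip":75},
  {"linear":[0,0,0],"delta_rot":[0,0,0],"grip":90},
  {"linear":[0,0,0],"delta_rot":[0,0,0],"grip":100},
  {"linear":[0,0,0],"delta_rot":[0,0,0],"grip":110},
  {"linear":[0,0,0],"delta_rot":[0,0,0],"grip":110},
], force=20)

```text
time: 4.15
ee_pos: [0.4612, 0.1511, 0.0413]
tcp_rot: [180.0, 0.1, -173.8]
wrist_force: [-0.1, -0.7, 5.0]
opening: 0.0604
grasp_force: 20.5
```

play_rows([
  {"linear":[0.5,0.3,0],"delta_rot":[0,0,0],"grip":110},
  {"linear":[1.5,0.7,0],"delta_rot":[0,0,0],"grip":110},
  {"linear":[3,1.1,0],"delta_rot":[0,0,0],"grip":110},
  {"linear":[4.5,1.36,0],"delta_rot":[0,0,0],"grip":110},
  {"linear":[6,1.52,0],"delta_rot":[0,0,0],"grip":110},
  {"linear":[7.5,1.69,0],"delta_rot":[0,0,0],"grip":110},
  {"linear":[9,1.85,0],"delta_rot":[0,0,0],"grip":110},
  {"linear":[10.5,2.01,0],"delta_rot":[0,0,0],"grip":110},
  {"linear":[11.5,2.12,0],"delta_rot":[0,0,0],"grip":110},
  {"linear":[12.2,2.2,0],"delta_rot":[0,0,0],"grip":110},
])

```text
time: 5.15
ee_pos: [0.5826, 0.173, 0.0412]
tcp_rot: [180.0, -0.1, -173.8]
wrist_force: [-12.6, -1.3, 13.8]
opening: 0.0604
grasp_force: 24.1
```

play_rows([
  {"linear":[0.1,0.01,0],"delta_rot":[0,0,0],"grip":110},
  {"linear":[0.25,0.03,0],"delta_rot":[0,0,0],"grip":110},
  {"linear":[0.4,0.05,0],"delta_rot":[0,0,0],"grip":110},
  {"linear":[0.55,0.06,0],"delta_rot":[0,0,0],"grip":110},
  {"linear":[0.7,0.08,0],"delta_rot":[0,0,0],"grip":110},
  {"linear":[0.7,0.08,0],"delta_rot":[0,0,0],"grip":110},
])

```text
time: 5.75
ee_pos: [0.5892, 0.1738, 0.0412]
tcp_rot: [180.0, -0.0, -173.8]
wrist_force: [-5.1, -0.5, 7.1]
opening: 0.0605
grasp_force: 23.6
```

play_rows([
  {"linear":[0.15,0.02,0],"delta_rot":[0,0,0],"grip":110},
  {"linear":[0.3,0.03,0],"delta_rot":[0,0,0],"grip":110},
  {"linear":[0.3,0.03,0],"delta_rot":[0,0,0],"grip":110},
])

```text
time: 6.05
ee_pos: [0.5924, 0.1742, 0.0411]
tcp_rot: [180.0, -0.0, -173.8]
wrist_force: [-5.2, 0.5, 7.4]
opening: 0.0603
grasp_force: 23.5
```

play_rows([
  {"linear":[0.15,0.02,0],"delta_rot":[0,0,0],"grip":110},
  {"linear":[0.3,0.03,0],"delta_rot":[0,0,0],"grip":110},
  {"linear":[0.3,0.03,0],"delta_rot":[0,0,0],"grip":110},
])

```text
time: 6.35
ee_pos: [0.5951, 0.1745, 0.0412]
tcp_rot: [180.0, -0.0, -173.8]
wrist_force: [-6.7, -0.6, 7.5]
opening: 0.0605
grasp_force: 23.6
```

play_rows([
  {"linear":[0.15,0.02,0],"delta_rot":[0,0,0],"grip":110},
  {"linear":[0.2,0.02,0],"delta_rot":[0,0,0],"grip":110},
  {"linear":[0.2,0.02,0],"delta_rot":[0,0,0],"grip":110},
])

```text
time: 6.65
ee_pos: [0.597, 0.1747, 0.0412]
tcp_rot: [180.0, -0.1, -173.8]
wrist_force: [-6.4, -0.4, 8.0]
opening: 0.0605
grasp_force: 23.6
```

```bash
python3 - <<'E'
from h import *
s=bot.camera("side"); p=bot.camera("top")
im=lambda q,b:cv2.resize(q["color"][b[1]:b[3],b[0]:b[2],::-1],(390,390),interpolation=cv2.INTER_CUBIC)
cv2.imwrite("pics/c2.png",np.hstack([im(s,(200,120,290,210)),im(p,(150,130,230,210))]))
for n,q in(("s",s),("t",p)):
  C=cloud(q); m=(np.hypot(C[...,0]-.595,C[...,1]-.175)<.045)&(C[...,2]>.07)&(C[...,2]<.082); print(n,m.sum(),cv2.minEnclosingCircle((C[m][:,:2]*1000).astype(np.float32)) if m.sum()>3 else 0)
  for r in bot.pinpoint(q,"inner_center"): print(r["conf"],r["pixel"],at_z(q,r["pixel"],.05).round(4))
E
```

```text
s 73 ((591.211669921875, 170.67298889160156), 39.220726013183594)
t 10 ((581.43603515625, 147.70018005371094), 20.37975311279297)
0.42 [192.5, 171.7] [0.5861 0.1665 0.05  ]
0.29 [311.7, 168.3] [ 0.5902 -0.2206  0.05  ]
```

View pics/c2.png

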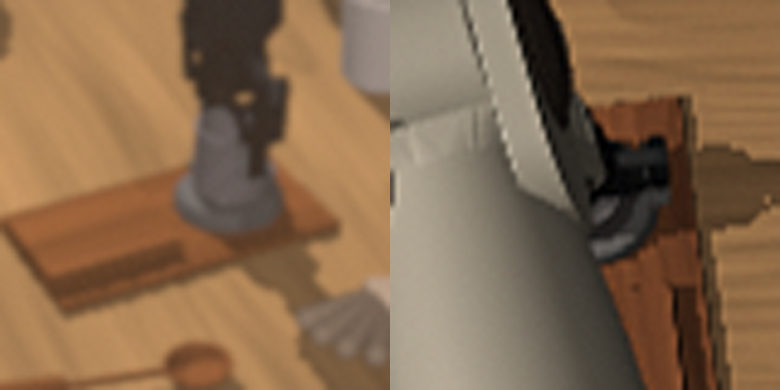

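The canister (left crop 225,150) appears to be on the disc with the fingers round it. The top view is blocked by the arm, so I'll release, rise clear and measure.

play_rows([
  {"linear":[0,0,0],"delta_rot":[0,0,0],"grip":60},
  {"linear":[0,0,0],"delta_rot":[0,0,0],"grip":0},
  {"linear":[0,0,0],"delta_rot":[0,0,0],"grip":0},
  {"linear":[0,0,0],"delta_rot":[0,0,0],"grip":0},
  {"linear":[0,0,3],"delta_rot":[0,0,0],"grip":0},
  {"linear":[0,0,7],"delta_rot":[0,0,0],"grip":0},
  {"linear":[0,0,12],"delta_rot":[0,0,0],"grip":0},
  {"linear":[0,-5,14],"delta_rot":[0,0,0],"grip":0},
  {"linear":[0,-10,14],"delta_rot":[0,0,0],"grip":0},
  {"linear":[0,-15,14],"delta_rot":[0,0,0],"grip":0},
])

```text
time: 7.85
ee_pos: [0.598, 0.027, 0.1815]
tcp_rot: [-180.0, 0.1, -173.7]
wrist_force: [1.3, -0.4, 0.3]
opening: 0.0857
grasp_force: 0.0
```

play_rows([
  {"linear":[0,-5,0],"delta_rot":[0,0,-0.14],"grip":0},
  {"linear":[0,-10,0],"delta_rot":[0,0,-0.28],"grip":0},
  {"linear":[0,-15,0],"delta_rot":[0,0,-0.42],"grip":0},
  {"linear":[0,-20,0],"delta_rot":[0,0,-0.56],"grip":0},
  {"linear":[0,-24.6,0],"delta_rot":[0,0,-0.7],"grip":0},
  {"linear":[0,-24.6,0],"delta_rot":[0,0,-0.84],"grip":0},
  {"linear":[0,-24.6,0],"delta_rot":[0,0,-0.98],"grip":0},
])

```text
time: 8.55
ee_pos: [0.5973, -0.2198, 0.1797]
tcp_rot: [-180.0, -0.0, 129.6]
wrist_force: [0.8, 0.9, 1.1]
opening: 0.0859
grasp_force: 0.0
```

```bash
python3 - <<'E'
from h import *
s=bot.camera("side"); p=bot.camera("top")
im=lambda q,b:cv2.resize(q["color"][b[1]:b[3],b[0]:b[2],::-1],(390,390),interpolation=cv2.INTER_CUBIC)
cv2.imwrite("pics/c3.png",np.hstack([im(s,(200,120,290,210)),im(p,(150,130,230,210))]))
for n,q in(("s",s),("t",p)):
  C=cloud(q); m=(np.hypot(C[...,0]-.595,C[...,1]-.175)<.055)&(C[...,2]>.072); print(n,m.sum(),cv2.minEnclosingCircle((C[m][:,:2]*1000).astype(np.float32)) if m.sum()>3 else 0)
  for r in bot.pinpoint(q,"inner_center"): print(r["conf"],r["pixel"],at_z(q,r["pixel"],.05).round(4))
  if n=="t":
    # foot rectangle by colour/height
    m=(C[...,2]>.005)&(C[...,2]<.03)&(np.hypot(C[...,0]-.54,C[...,1]-.168)<.15); print(m.sum())
print(bot.get_obs()["q"].round(1))
E
```

```text
s 73 ((592.849365234375, 171.44017028808594), 32.14487838745117)
0.91 [249.9, 159.4] [0.5754 0.1544 0.05  ]
0.64 [221.7, 171.8] [0.4644 0.1172 0.05  ]
t 63 ((592.2507934570312, 175.18455505371094), 30.168413162231445)
0.73 [188.8, 169.9] [0.5922 0.1786 0.05  ]
2496
[-20.   16.3  17.5  91.1   0.   29.7]
```

View pics/c3.png

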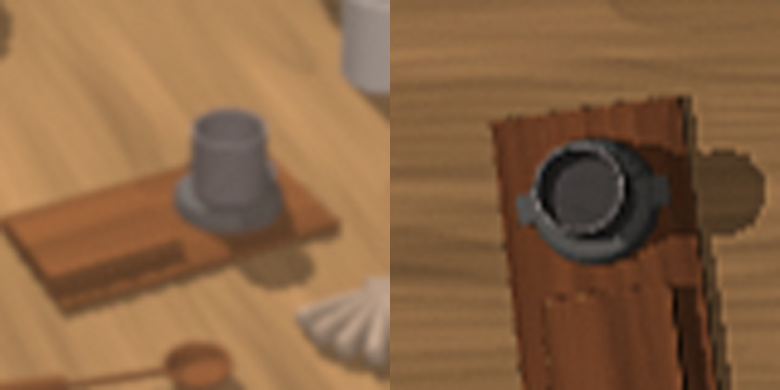

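Seen from the top, the canister is at (592.3, 175.2) mm, which matches the nest fit of (593, 174.5), so it is home. Next is the knob.

play_rows([
  {"linear":[0,0,0],"delta_rot":[0,0,-0.14],"grip":0},
  {"linear":[0,0,-1],"delta_rot":[0,0,-0.28],"grip":0},
  {"linear":[0,0,-2],"delta_rot":[0,0,-0.365],"grip":0},
  {"linear":[0,0,-4],"delta_rot":[0,0,-0.365],"grip":0},
  {"linear":[0,0,-6],"delta_rot":[0,0,-0.365],"grip":0},
  {"linear":[0,0,-8],"delta_rot":[0,0,-0.365],"grip":0},
  {"linear":[0,0,-9],"delta_rot":[0,0,-0.365],"grip":0},
  {"linear":[0,0,-9],"delta_rot":[0,0,-0.365],"grip":0},
])

```text
time: 9.55
ee_pos: [0.597, -0.2172, 0.0889]
tcp_rot: [-179.9, -0.1, 109.3]
wrist_force: [0.2, 0.4, 0.3]
opening: 0.0852
grasp_force: 0.0
```

play_rows([
  {"linear":[0,0,0],"delta_rot":[0,0,0],"grip":80},
  {"linear":[0,0,0],"delta_rot":[0,0,0],"grip":140},
  {"linear":[0,0,0],"delta_rot":[0,0,0],"grip":180},
  {"linear":[0,0,0],"delta_rot":[0,0,0],"grip":220},
  {"linear":[0,0,0],"delta_rot":[0,0,0],"grip":220},
  {"linear":[0,0,0],"delta_rot":[0,0,0],"grip":220},
  {"linear":[0,0,0],"delta_rot":[0,0,0],"grip":220},
  {"linear":[0,0,0],"delta_rot":[0,0,0],"grip":220},
], force=70)

```text
time: 10.35
ee_pos: [0.5982, -0.2179, 0.0911]
tcp_rot: [179.9, 0.0, 109.1]
wrist_force: [2.4, 0.9, 5.8]
opening: 0.0233
grasp_force: 70.1
```

play_rows([
  {"linear":[0,0,1],"delta_rot":[0,0,0],"grip":220},
  {"linear":[0,0,3],"delta_rot":[0,0,0],"grip":220},
  {"linear":[0,0,6],"delta_rot":[0,0,0],"grip":220},
  {"linear":[0,0,9],"delta_rot":[0,0,0],"grip":220},
  {"linear":[0,0,12],"delta_rot":[0,0,0],"grip":220},
  {"linear":[0,0,13.5],"delta_rot":[0,0,0],"grip":220},
  {"linear":[0,0,14],"delta_rot":[0,0,0],"grip":220},
  {"linear":[0,0,14],"delta_rot":[0,0,0],"grip":220},
])

```text
time: 11.15
ee_pos: [0.5975, -0.2179, 0.23]
tcp_rot: [-180.0, -0.0, 109.1]
wrist_force: [0.5, -0.5, -7.1]
opening: 0.0231
grasp_force: 69.4
```

play_rows([
  {"linear":[-1,1.5,0],"delta_rot":[0,0,0],"grip":220},
  {"linear":[-2,4,0],"delta_rot":[0,0,0],"grip":220},
  {"linear":[-3,8,0],"delta_rot":[0,0,-0.03],"grip":220},
  {"linear":[-4,12,0],"delta_rot":[0,0,-0.08],"grip":220},
  {"linear":[-4,16,0],"delta_rot":[0,0,-0.12],"grip":220},
  {"linear":[-4,20,0],"delta_rot":[0,0,-0.16],"grip":220},
  {"linear":[-4,24,0],"delta_rot":[0,0,-0.2],"grip":220},
  {"linear":[-4,28,0],"delta_rot":[0,0,-0.225],"grip":220},
  {"linear":[-3.5,30.5,0],"delta_rot":[0,0,-0.225],"grip":220},
  {"linear":[-3,32,0],"delta_rot":[0,0,-0.225],"grip":220},
])

```text
time: 12.15
ee_pos: [0.567, 0.1041, 0.2285]
tcp_rot: [-179.8, -0.0, 96.4]
wrist_force: [0.7, 0.1, -6.2]
opening: 0.0231
grasp_force: 70.2
```

play_rows([
  {"linear":[0.5,2.5,0],"delta_rot":[0,0,0],"grip":220},
  {"linear":[1.5,5,0],"delta_rot":[0,0,0],"grip":220},
  {"linear":[2.4,7,0],"delta_rot":[0,0,0],"grip":220},
  {"linear":[2.4,7.5,0],"delta_rot":[0,0,0],"grip":220},
  {"linear":[2.4,7.5,0],"delta_rot":[0,0,0],"grip":220},
  {"linear":[2.4,7.5,0],"delta_rot":[0,0,0],"grip":220},
])

```text
time: 12.75
ee_pos: [0.5914, 0.1762, 0.2297]
tcp_rot: [-179.9, 0.0, 96.2]
wrist_force: [0.2, -0.2, -5.5]
opening: 0.0229
grasp_force: 70.6
```

```bash
python3 - <<'E'
from h import *
s=bot.camera("side"); o=bot.get_obs(); print(o['ee_pos'],o['tcp_rot'],o['q'].round(1),o['wrist_force'])
save(s,"s4.png",(180,80,320,200),4)
C=cloud(s); z=C[...,2]; x,y,_=o['ee_pos']
for lo,hi in((.11,.135),(.14,.155),(.16,.18),(.2,.215),):
  m=(np.hypot(C[...,0]-x,C[...,1]-y)<.115)&(z>lo)&(z<hi); q=C[m]
  if len(q)>5: print(lo,len(q),q.min(0).round(4),cv2.minAreaRect((q[:,:2]*1000).astype(np.float32)))
E
```

```text
[0.59146291 0.17608107 0.23002461] [-1.79963513e+02  2.78647746e-02  9.61953914e+01] [ 16.6  14.6  20.9  96.3  -0.  100.4] [ 0.03311233  0.36016809 -6.37637759]
0.14 144 [0.5318 0.1082 0.14  ] ((578.8170166015625, 136.64981079101562), (50.97095489501953, 113.6600341796875), 71.85742950439453)
0.16 317 [0.4887 0.1064 0.1601] ((590.5518188476562, 143.69967651367188), (201.99789428710938, 75.146484375), 3.28574800491333)
0.2 174 [0.5313 0.1094 0.2002] ((582.8792724609375, 142.943603515625), (67.55479431152344, 113.64942169189453), 75.67462158203125)
```

View pics/s4.png

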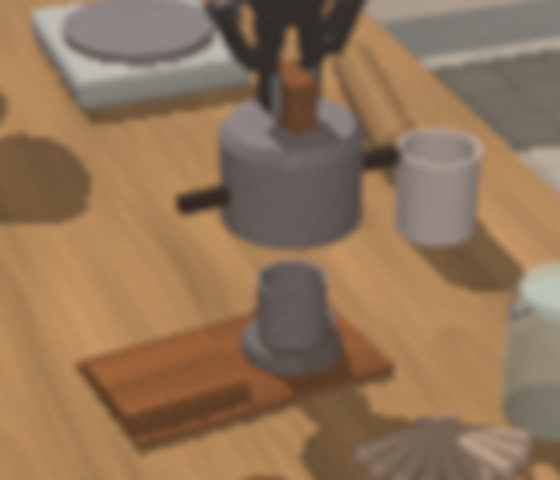

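The cover hangs upright over the canister, with the cover at (290,170) and the canister at (292,300). I'll measure their relative offset in this same view.

```bash
python3 - <<'E'
from h import *
from scipy.optimize import least_squares
s=bot.camera("side"); C=cloud(s); z=C[...,2]
def fit(x,y,R,lo,hi,tag):
  m=(np.hypot(C[...,0]-x,C[...,1]-y)<R+.008)&(z>lo)&(z<hi); q=C[m]
  r=least_squares(lambda v:np.hypot(q[:,0]-v[0],q[:,1]-v[1])-R,[x,y],loss="soft_l1",f_scale=.001)
  print(tag,len(q),r.x.round(4),np.std(r.fun).round(4))
cv=fit(.5917,.1732,.058,.175,.215,"cover"); fit(.5917,.1732,.058,.148,.165,"cover low"); fit(.5925,.175,.03,.045,.074,"can")
m=(z>.06)&(z<.074)&(np.hypot(C[...,0]-.5925,C[...,1]-.175)<.04);q=C[m];print(cv2.minAreaRect((q[:,:2]*1000).astype(np.float32)))
# arms yaw
q=C[(z>.16)&(z<.18)&(np.hypot(C[...,0]-.5917,C[...,1]-.1732)<.11)&(np.hypot(C[...,0]-.5917,C[...,1]-.1732)>.066)]
print(len(q)); a=q[q[:,0]<.59].mean(0); b=q[q[:,0]>.59].mean(0); print(a,b,np.degrees(np.arctan2(*(b-a)[[1,0]])))
E
```

```text
cover 423 [0.5903 0.1704] 0.0021
cover low 168 [0.59   0.1705] 0.0016
can 225 [0.5918 0.1719] 0.0022
((593.0748291015625, 171.9370574951172), (64.88105773925781, 57.03388595581055), 59.27590560913086)
108
[0.50777282 0.15623719 0.17433038] [0.67374331 0.17438381 0.17399496] 6.23973071096762
```

play_rows([
  {"linear":[0.1,0.17,0],"delta_rot":[0,0,0],"grip":220},
  {"linear":[0.1,0.17,-1],"delta_rot":[0,0,0],"grip":220},
  {"linear":[0.1,0.17,-3],"delta_rot":[0,0,0],"grip":220},
  {"linear":[0.1,0.17,-5],"delta_rot":[0,0,0],"grip":220},
  {"linear":[0.1,0.17,-7],"delta_rot":[0,0,0],"grip":220},
  {"linear":[0.1,0.17,-8.5],"delta_rot":[0,0,0],"grip":220},
  {"linear":[0.1,0.17,-9.7],"delta_rot":[0,0,0],"grip":220},
  {"linear":[0.1,0.17,-10.3],"delta_rot":[0,0,0],"grip":220},
  {"linear":[0.1,0.17,-10.5],"delta_rot":[0,0,0],"grip":220},
  {"linear":[0.1,0.17,-10.5],"delta_rot":[0,0,0],"grip":220},
])

```text
time: 13.85
ee_pos: [0.5928, 0.1789, 0.1255]
tcp_rot: [180.0, -0.0, 96.2]
wrist_force: [-0.3, -0.1, -4.6]
opening: 0.0234
grasp_force: 70.5
```

play_rows([
  {"linear":[0,0,-0.3],"delta_rot":[0,0,0],"grip":220},
  {"linear":[0,0,-0.6],"delta_rot":[0,0,0],"grip":220},
  {"linear":[0,0,-0.9],"delta_rot":[0,0,0],"grip":220},
  {"linear":[0,0,-1.2],"delta_rot":[0,0,0],"grip":220},
  {"linear":[0,0,-1.2],"delta_rot":[0,0,0],"grip":220},
])

```text
time: 14.35
ee_pos: [0.5924, 0.1788, 0.1127]
tcp_rot: [-180.0, 0.0, 96.2]
wrist_force: [0.5, -0.4, -4.9]
opening: 0.0233
grasp_force: 70.5
```

play_rows([
  {"linear":[0,-0.06,-0.2],"delta_rot":[0,0,0],"grip":220},
  {"linear":[0,-0.06,-0.4],"delta_rot":[0,0,0],"grip":220},
  {"linear":[0,-0.06,-0.6],"delta_rot":[0,0,0],"grip":220},
  {"linear":[0,-0.06,-0.8],"delta_rot":[0,0,0],"grip":220},
  {"linear":[0,-0.06,-0.8],"delta_rot":[0,0,0],"grip":220},
])

```text
time: 14.85
ee_pos: [0.5925, 0.1782, 0.1049]
tcp_rot: [-180.0, 0.0, 96.2]
wrist_force: [0.3, -0.3, -5.4]
opening: 0.0234
grasp_force: 70.6
```

play_rows([
  {"linear":[0,0,-0.15],"delta_rot":[0,0,0],"grip":220},
  {"linear":[0,0,-0.3],"delta_rot":[0,0,0],"grip":220},
  {"linear":[0,0,-0.45],"delta_rot":[0,0,0],"grip":220},
  {"linear":[0,0,-0.45],"delta_rot":[0,0,0],"grip":220},
])

```text
time: 15.25
ee_pos: [0.5925, 0.1782, 0.1005]
tcp_rot: [-180.0, 0.0, 96.2]
wrist_force: [-0.3, 0.2, -5.9]
opening: 0.0232
grasp_force: 70.6
```

play_rows([
  {"linear":[0,0,-0.1],"delta_rot":[0,0,0],"grip":220},
  {"linear":[0,0,-0.2],"delta_rot":[0,0,0],"grip":220},
  {"linear":[0,0,-0.2],"delta_rot":[0,0,0],"grip":220},
])

```text
time: 15.55
ee_pos: [0.5927, 0.1783, 0.0991]
tcp_rot: [180.0, -0.0, 96.2]
wrist_force: [-0.3, 0.1, -3.2]
opening: 0.0234
grasp_force: 70.9
```

play_rows([
  {"linear":[0,0,-0.05],"delta_rot":[0,0,0],"grip":220},
  {"linear":[0,0,-0.1],"delta_rot":[0,0,0],"grip":220},
  {"linear":[0,0,-0.1],"delta_rot":[0,0,0],"grip":220},
])

```text
time: 15.85
ee_pos: [0.5928, 0.1784, 0.099]
tcp_rot: [179.9, -0.0, 96.2]
wrist_force: [-3.4, 0.6, 6.2]
opening: 0.0236
grasp_force: 72.1
```

The cover is down: the TCP has stopped at 0.099 m, which puts the rim at 8 mm, and the wrist force has turned upward. Now I'll release it.

play_rows([
  {"linear":[0,0,0],"delta_rot":[0,0,0],"grip":180},
  {"linear":[0,0,0],"delta_rot":[0,0,0],"grip":100},
  {"linear":[0,0,0],"delta_rot":[0,0,0],"grip":40},
  {"linear":[0,0,0],"delta_rot":[0,0,0],"grip":40},
  {"linear":[0,0,0],"delta_rot":[0,0,0],"grip":40},
  {"linear":[0,0,2],"delta_rot":[0,0,0],"grip":40},
  {"linear":[0,0,5],"delta_rot":[0,0,0],"grip":40},
  {"linear":[0,0,8],"delta_rot":[0,0,0],"grip":40},
  {"linear":[0,0,9],"delta_rot":[0,0,0],"grip":255},
  {"linear":[0,0,9],"delta_rot":[0,0,0],"grip":255},
])

```text
time: 16.85
ee_pos: [0.5934, 0.1784, 0.1893]
tcp_rot: [179.8, -0.0, 96.2]
wrist_force: [0.0, -0.1, -0.8]
opening: 0.0442
grasp_force: 0.0
```

play_rows([
  {"linear":[-2,-2,0],"delta_rot":[0,0,0],"grip":255},
  {"linear":[-5,-4,0],"delta_rot":[0,0,0],"grip":255},
  {"linear":[-8,-5.5,0],"delta_rot":[0,0,0],"grip":255},
  {"linear":[-8.6,-7,0],"delta_rot":[0,0,0],"grip":255},
  {"linear":[-8.6,-7,0],"delta_rot":[0,0,0],"grip":255},
  {"linear":[-8.6,-7,0],"delta_rot":[0,0,0],"grip":255},
])

```text
time: 17.45
ee_pos: [0.5071, 0.1082, 0.187]
tcp_rot: [-180.0, -0.0, 96.2]
wrist_force: [0.3, -0.0, 0.5]
opening: -0.0003
grasp_force: 0.0
```

```bash
python3 - <<'E'
from h import *
from scipy.optimize import least_squares
s=bot.camera("side"); C=cloud(s); z=C[...,2]; o=bot.get_obs(); print(o['ee_pos'],o['opening'],o['q'].round(1))
x,y=.5922,.173
m=(np.hypot(C[...,0]-x,C[...,1]-y)<.066)&(z>.03)&(z<.08); q=C[m]
r=least_squares(lambda v:np.hypot(q[:,0]-v[0],q[:,1]-v[1])-.058,[x,y],loss="soft_l1",f_scale=.001); print("cover",r.x)
m=(np.hypot(C[...,0]-x,C[...,1]-y)<.05)&(z>.086)&(z<.1); print("top z",np.median(z[m]))
R=np.hypot(C[...,0]-x,C[...,1]-y)
q=C[(z>.033)&(z<.052)&(R<.105)&(R>.066)]; a=q[q[:,0]<.59]; b=q[q[:,0]>.59]; print(len(a),len(b),a.mean(0),b.mean(0),np.degrees(np.arctan2(*(b.mean(0)-a.mean(0))[[1,0]])))
save(s,"s5.png",(180,80,320,200),4)
E
```

```text
[0.50726611 0.10844327 0.1870666 ] -6.270468559022537e-05 [12.1  0.   0.  90.   0.  95.8]
cover [0.5917603  0.17266432]
top z 0.09177091460107811
58 42 [0.50970009 0.15857809 0.04422847] [0.67390738 0.17659443 0.04420106] 6.261279049965289
```

View pics/s5.png

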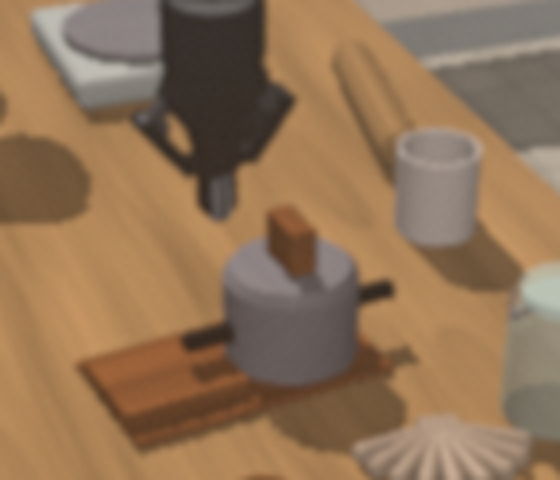

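The cover is fully down (top at 91.8 mm, yaw 6.3° against the stand's 6.2°) and the fingers are clear of it. I'll turn the shut gripper 90° and lower it beside the -x arm, on its -y side.

play_rows([
  {"linear":[0,0,0],"delta_rot":[0,0,0.14],"grip":255},
  {"linear":[0,0,0],"delta_rot":[0,0,0.28],"grip":255},
  {"linear":[0,0,0],"delta_rot":[0,0,0.42],"grip":255},
  {"linear":[0,0,0],"delta_rot":[0,0,0.56],"grip":255},
  {"linear":[0,0,0],"delta_rot":[0,0,0.7],"grip":255},
  {"linear":[0,0,0],"delta_rot":[0,0,0.84],"grip":255},
  {"linear":[0,0,0],"delta_rot":[0,0,0.98],"grip":255},
  {"linear":[0,0,0],"delta_rot":[0,0,1.12],"grip":255},
  {"linear":[0,0,-1],"delta_rot":[0,0,1.26],"grip":255},
  {"linear":[0,0,-2],"delta_rot":[0,0,1.4],"grip":255},
])

```text
time: 18.5
ee_pos: [0.5076, 0.1089, 0.167]
tcp_rot: [180.0, -0.0, 176.8]
wrist_force: [0.7, -0.7, 0.1]
opening: -0.0
grasp_force: 0.0
```

play_rows([
  {"linear":[0,0,-1],"delta_rot":[0,0,0.14],"grip":255},
  {"linear":[0,0,-3],"delta_rot":[0,0,0.17],"grip":255},
  {"linear":[0,0,-6],"delta_rot":[0,0,0.17],"grip":255},
  {"linear":[0,0,-9],"delta_rot":[0,0,0.17],"grip":255},
  {"linear":[0,0,-11.5],"delta_rot":[0,0,0.17],"grip":255},
  {"linear":[0,0,-13],"delta_rot":[0,0,0.17],"grip":255},
  {"linear":[0,0,-13.7],"delta_rot":[0,0,0.17],"grip":255},
  {"linear":[0,0,-13.7],"delta_rot":[0,0,0.17],"grip":255},
  {"linear":[0,0,-13.7],"delta_rot":[0,0,0.17],"grip":255},
])

```text
time: 19.4
ee_pos: [0.5074, 0.1085, 0.0318]
tcp_rot: [180.0, 0.1, -173.8]
wrist_force: [-0.0, 0.3, 0.1]
opening: -0.0002
grasp_force: 0.0
```

```bash
python3 - <<'E'
from h import *
o=bot.get_obs(); P=o['ee_pos']; print(P,o['tcp_rot'],o['q'].round(1),o['wrist_force'].round(1))
c=np.array([.5925,.175]); r=.091; off=.020
# contact when TCP is 'off' mm behind arm centre line; list TCP shifts (cm) vs arm angle a (clockwise)
for a in range(-12,66,6):
    t=np.radians(186.2-a); e=np.array([np.cos(t),np.sin(t)]); n=np.array([-e[1],e[0]]) # n = ccw, behind
    X=c+r*e+off*n; print(a,((X-P[:2])*100).round(2),round(-np.radians(a),3))
E
```

```text
[0.50738848 0.10849448 0.03179129] [ 1.79992353e+02  7.42494288e-02 -1.73793795e+02] [ 12.1   1.6 -15.6  72.7   0.    5.9] [-0.   0.3  0.1]
-12 [0.49 1.91] 0.209
-6 [0.04 2.77] 0.105
0 [-0.32  3.68] -0.0
6 [-0.58  4.62] -0.105
12 [-0.74  5.58] -0.209
18 [-0.81  6.55] -0.314
24 [-0.76  7.53] -0.419
30 [-0.62  8.49] -0.524
36 [-0.38  9.44] -0.628
42 [-0.04 10.35] -0.733
48 [ 0.39 11.23] -0.838
54 [ 0.92 12.05] -0.942
60 [ 1.52 12.81] -1.047
```

play_rows([
  {"linear":[0,1,0],"delta_rot":[0,0,0],"grip":255},
  {"linear":[0,2,0],"delta_rot":[0,0,0],"grip":255},
  {"linear":[-0.1,2.8,0],"delta_rot":[0,0,0],"grip":255},
  {"linear":[-0.3,3.7,0],"delta_rot":[0,0,0],"grip":255},
  {"linear":[-0.6,4.6,0],"delta_rot":[0,0,-0.1],"grip":255},
  {"linear":[-0.7,5.6,0],"delta_rot":[0,0,-0.21],"grip":255},
  {"linear":[-0.8,6.5,0],"delta_rot":[0,0,-0.31],"grip":255},
  {"linear":[-0.8,7.5,0],"delta_rot":[0,0,-0.42],"grip":255},
  {"linear":[-0.6,8.5,0],"delta_rot":[0,0,-0.52],"grip":255},
  {"linear":[-0.6,8.5,0],"delta_rot":[0,0,-0.52],"grip":255},
])

```text
time: 20.4
ee_pos: [0.5004, 0.1945, 0.0308]
tcp_rot: [180.0, -0.0, 156.4]
wrist_force: [-0.4, -1.0, -0.0]
opening: 0.0001
grasp_force: 0.0
```

play_rows([
  {"linear":[0.2,0.9,0],"delta_rot":[0,0,-0.1],"grip":255},
  {"linear":[0.6,1.85,0],"delta_rot":[0,0,-0.21],"grip":255},
  {"linear":[1,2.7,0],"delta_rot":[0,0,-0.31],"grip":255},
  {"linear":[1,2.7,0],"delta_rot":[0,0,-0.31],"grip":255},
])

```text
time: 20.8
ee_pos: [0.5105, 0.2209, 0.0307]
tcp_rot: [-180.0, -0.0, 138.8]
wrist_force: [-0.6, -0.6, 0.1]
opening: -0.0001
grasp_force: 0.0
```

```bash
cat > yaw.py <<'E'
from h import *
for n in("side","top"):
    s=bot.camera(n); C=cloud(s); z=C[...,2]; x,y=.5925,.175
    R=np.hypot(C[...,0]-x,C[...,1]-y); c=s["color"]
    q=C[(z>.033)&(z<.052)&(R<.103)&(R>.066)&(c.max(-1)<80)]
    th=(np.degrees(np.arctan2(q[:,1]-y,q[:,0]-x))-6.2)%360
    print(n,len(q),np.histogram(th,bins=np.arange(0,361,15))[0])
    for lo in(90,270): 
        w=th[(th>lo)&(th<lo+90)]; print(len(w),w.mean() if len(w) else 0)
    m=(R<.05)&(z>.086)&(z<.1); print("topz",np.median(z[m]))
    k=C[(z>.11)&(z<.137)&(R<.045)]
    print("knob",len(k),cv2.minAreaRect((k[:,:2]*1000).astype(np.float32)) if len(k)>5 else 0)
o=bot.get_obs(); print(o['ee_pos'],o['wrist_force'].round(1))
E
python3 yaw.py
```

```text
side 60 [ 0  0  0  0  0  0  0  0  3 17  7  0  0  0  0  0  0  0  0  0 33  0  0  0]
27 141.98356127034037
33 307.83620280202626
topz 0.091676362538192
knob 116 ((592.47802734375, 170.46302795410156), (52.625431060791016, 25.246673583984375), 49.146785736083984)
top 53 [ 0  0  0  0  0  0  0  0  0  0  0  0  0  0  0  0  0  0  0  0 36 17  0  0]
0 0
53 313.1504670962757
topz 0.0915700160633397
knob 120 ((594.37890625, 175.1223907470703), (49.598487854003906, 23.687429428100586), 46.12459182739258)
[0.51054342 0.2202465  0.03067362] [-0.2  0.5  0.1]
```

play_rows([
  {"linear":[0.25,0.4,0],"delta_rot":[0,0,-0.05],"grip":255},
  {"linear":[0.5,0.85,0],"delta_rot":[0,0,-0.1],"grip":255},
  {"linear":[0.8,1.2,0],"delta_rot":[0,0,-0.15],"grip":255},
  {"linear":[1.1,1.6,0],"delta_rot":[0,0,-0.2],"grip":255},
  {"linear":[1.1,1.6,0],"delta_rot":[0,0,-0.2],"grip":255},
])

```text
time: 21.4
ee_pos: [0.5213, 0.2361, 0.0306]
tcp_rot: [-180.0, -0.0, 127.3]
wrist_force: [-2.6, -0.3, -0.0]
opening: -0.0001
grasp_force: 0.7
```

play_rows([
  {"linear":[0.1,0.1,0],"delta_rot":[0,0,0],"grip":255},
  {"linear":[0.2,0.2,0],"delta_rot":[0,0,0],"grip":255},
  {"linear":[0.2,0.2,0],"delta_rot":[0,0,0],"grip":255},
])

```text
time: 21.7
ee_pos: [0.5226, 0.2377, 0.0306]
tcp_rot: [-179.9, -0.0, 127.4]
wrist_force: [-5.7, -1.9, 2.6]
opening: -0.0
grasp_force: 3.0
```

Force is building, so the arm is at or near its stop. I'll check the angle, then push a little further.

play_rows([
  {"linear":[0.15,0.1,0],"delta_rot":[0,0,0],"grip":255},
  {"linear":[0.15,0.1,0],"delta_rot":[0,0,0],"grip":255},
])

```text
time: 21.9
ee_pos: [0.5232, 0.2384, 0.0305]
tcp_rot: [-179.8, -0.1, 127.4]
wrist_force: [-11.6, -2.5, 6.0]
opening: 0.0004
grasp_force: 5.7
```

```bash
python3 yaw.py
```

```text
side 72 [ 0  0  0  0  0  0  0  0 20 11  0  0  0  0  0  0  0  0  0 41  0  0  0  0]
31 130.1047892863402
41 293.5035598807689
topz 0.0919669529363053
knob 136 ((590.6743774414062, 169.9442596435547), (54.980899810791016, 27.25428009033203), 36.11936950683594)
top 59 [ 0  0  0  0  0  0  0  1  2  2  0  0  0  0  0  0  0  0  0 36 18  0  0  0]
5 126.57757838084333
54 297.94266681494037
topz 0.09175048145726294
knob 127 ((592.3211669921875, 174.22369384765625), (50.46469497680664, 23.942237854003906), 35.09870147705078)
[0.52319364 0.23839457 0.03055742] [-11.4  -3.8   6.2]
```

play_rows([
  {"linear":[-0.8,-0.6,0],"delta_rot":[0,0,0],"grip":255},
  {"linear":[-2,-1.5,0],"delta_rot":[0,0,0],"grip":255},
  {"linear":[-3.6,-2.6,0],"delta_rot":[0,0,0],"grip":255},
  {"linear":[-4.5,-2.6,1],"delta_rot":[0,0,0],"grip":255},
  {"linear":[-5,-2.6,4],"delta_rot":[0,0,0],"grip":255},
  {"linear":[-6,-2.6,8],"delta_rot":[0,0,0],"grip":255},
  {"linear":[-9,-2.6,12],"delta_rot":[0,0,0],"grip":255},
  {"linear":[-12,-2.6,15],"delta_rot":[0,0,0],"grip":255},
  {"linear":[-12,-2.6,15],"delta_rot":[0,0,0],"grip":255},
  {"linear":[-12,-2.6,15],"delta_rot":[0,0,0],"grip":255},
])

```text
time: 23.0
ee_pos: [0.4055, 0.2138, 0.1825]
tcp_rot: [179.8, 0.0, 127.3]
wrist_force: [0.4, 0.4, 0.5]
opening: 0.0002
grasp_force: 0.0
```

```bash
python3 yaw.py; python3 -c "
from h import *
s=bot.camera('side'); save(s,'s6.png',(180,80,320,200),4)"
```

```text
side 62 [ 0  0  0  0  0  0  0  1 22  0  0  0  0  0  0  0  0  0  0 39  0  0  0  0]
23 125.43473710831519
39 293.91264851007145
topz 0.09194273022120009
knob 136 ((590.4327392578125, 168.9239501953125), (52.67346954345703, 26.695003509521484), 32.72198486328125)
top 93 [ 0  0  0  0  0  0  0 26 17  0  0  0  0  0  0  0  0  0  0 33 17  0  0  0]
43 119.3817546534983
50 298.45623766981913
topz 0.09144160690853165
knob 125 ((592.208740234375, 174.35264587402344), (49.52803039550781, 24.144752502441406), 35.080589294433594)
[0.40533675 0.21328186 0.18029174] [-0.3 -0.3 -0.3]
```

View pics/s6.png

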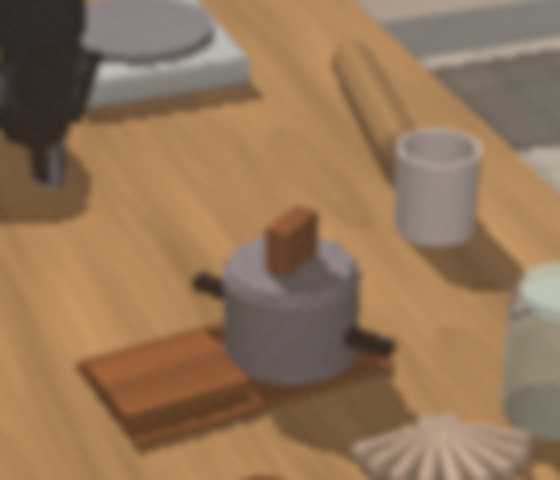

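The cover (290,310) sits level on the stand, turned about 61°, and the gripper (45,160) is clear. I'm handing in.

```bash
python3 -c "
from h import *
print(bot.job_done())"
```

```text
the job is handed in; nothing more can be done
None
```

I slid the canister home, set the cover fully down over it, let go, and pushed a side arm about 61° clockwise to its stop; the job is handed in, but no verdict came back.

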